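# Set out glasses and spice jars on their coasters

## Task

Set out the tableware for two: stand each of the two small drinking glasses on a round cork coaster of its own, and each of the two spice jars on a square cork coaster of its own. Keep them upright, put each in the middle of its coaster to within about a centimetre and let it go. Leave the garlic bulb and the sweet potato where they lie.

Things in the scene. Friction and masses are not known exactly. Their poses are not given: they have to be found in the camera images.
- glass_a: clear, colourless small drinking glass, 49 mm diameter at the rim, tapering to 38 mm at the base, 62 mm tall, open at the top, about 70 g; loose, stands upright at the start. Origin at the centre of its underside, z up along its axis. About 46 mm across at 45 mm above its base: grasp it there from above, across its outside. The two glasses are alike and interchangeable
- glass_b: clear, colourless small drinking glass, 49 mm diameter at the rim, tapering to 38 mm at the base, 62 mm tall, open at the top, about 70 g; loose, stands upright at the start. Origin at the centre of its underside, z up along its axis. About 46 mm across at 45 mm above its base: grasp it there from above, across its outside. The two glasses are alike and interchangeable
- jar_a: closed spice jar, straight round body 43 mm in diameter with a dark lid, 96 mm tall, about 110 g; loose, stands upright at the start. Origin at the centre of its underside, z up along its axis. Grasp it from above across the body or lid. The two jars are alike and interchangeable
- jar_b: closed spice jar, straight round body 43 mm in diameter with a dark lid, 96 mm tall, about 110 g; loose, stands upright at the start. Origin at the centre of its underside, z up along its axis. Grasp it from above across the body or lid. The two jars are alike and interchangeable
- round_a: round flat cork coaster, 80 mm diameter, 7 mm thick, with a thin darker ring near its edge; fixed to the table. Origin at the centre of its underside, z up (its top is 7 mm above the origin). The two round coasters are alike
- round_b: round flat cork coaster, 80 mm diameter, 7 mm thick, with a thin darker ring near its edge; fixed to the table. Origin at the centre of its underside, z up (its top is 7 mm above the origin). The two round coasters are alike
- square_a: square flat cork coaster, 80 x 80 mm, 7 mm thick, with a thin darker square line near its edge; fixed to the table. Origin at the centre of its underside, z up (its top is 7 mm above the origin), x and y along its sides. The two square coasters are alike
- square_b: square flat cork coaster, 80 x 80 mm, 7 mm thick, with a thin darker square line near its edge; fixed to the table. Origin at the centre of its underside, z up (its top is 7 mm above the origin), x and y along its sides. The two square coasters are alike
- garlic: bulb of garlic, about 58 mm across and 59 mm tall, loose on the table; a bystander, to be left alone. Origin at the centre of its underside
- potato: purple sweet potato, 38 x 86 x 39 mm, lying loose on the table; a bystander, to be left alone. Origin at the centre of its underside, y along its length

How it is judged:
By the outcome, as a careful person would: the job done as asked, in the order asked, and still so for the second after the job is handed in, with the robot touching nothing.
It also fails if it takes over 120 s, if anything falls off the work surface, if the arm or the gripper's body presses on something with over 40 N, if the wrist force passes 120 N, or if a joint passes its speed limit or range.

## Robot

A 6-joint arm with a two-finger parallel gripper is mounted at the origin on a cart in front of the work surface, level with it; the furniture and walls round the work are solid. World frame = base frame: x ahead of the robot, y to its left, z up, the work surface at z = 0. Lengths are in m, angles in rad, forces in N, time in s.
With the tool pointing down it reaches from about 0.35 to 0.8 m from the base axis. Payload 7.3 kg.
Tool frame: the origin (TCP) lies on the centre line of the jaws, within the pads' length; the fingertips stand 11 mm ahead of it and the grasp point (between the pads) lies 8 mm behind it (env.tip_reach is the z of the fingertips in the tool frame, in m); z points along the fingers, y is the direction in which the jaws open and shut (so a half turn about z gives the same grasp; the last joint's range is limited). The gripper opens to 85 mm and grips with 20 to 120 N. Pads are 22 mm wide; open, the fingers measure 114 mm over their backs; the gripper's body (76 mm by 85 mm) begins 54 mm behind the grasp point. The pads swing forward as they close: fully open they stand 13 mm farther back than shut.
Start: joints at [-1.268, 0.342, 1.524, -0, 1.275, -0.146], TCP at [0.228, -0.473, 0.242] pointing down, gripper open.
Joint ranges: [-2.53, 2.53], [-0.77, 2.02], [0.04, 2.7], [-1, 4.14], [0.28, 2.66], [-3.11, 3.11]. Speed limits (rad/s): [2.57, 2.57, 3.14, 3.14, 3.14, 3.14].

## Interface

Orientations are given as [roll, pitch, yaw] about the fixed x, y, z axes, in that order (R = Rz(yaw) Ry(pitch) Rx(roll)).
In Python, from rig import env gives the robot as it stands. The module is installed in compiled form; this text tells all that it offers.
- The arm moves only by the tool servo_tool, never from a script. Its argument "deltas" is a list of rows, each a list of 5 numbers: the shift along the tool's x, y, z in m, then the turn about the tool's z in rad, then the opening, from -1 (shut) to 1 (fully open). In form: [[tx, ty, tz, twist, jaw], ...]. A call has 1 to 12 rows; each row is the pose to reach, as a shift and turn from the pose commanded when the call began, along the tool's axes at that moment; what a row does not reach only later rows make up. A row lasts 1/10 s, in which the tool goes at most 50 mm and 8.59 degrees, less where a joint would pass 70% of its speed; a pose out of reach is approached as far as the arm can. A call with a gripper value outside its range is refused whole. The fingers move at their own pace and stop on an object; "grip_force" is the grip in N (left out, the last holds). Time passes only in rows, so rows that repeat a pose let the fingers close. It gives the time, the measured TCP pose, the force and the opening at its end, in the units of the state.
- env.sense(): the state, without advancing time (a new reading comes with each control period).
- env.snapshot(name): name is "scene" or "top" or "wrist"; returns the picture (480x640x3 uint8, red, green, blue); there is no depth.
- env.camera_params(name): a dict with "fx", "fy", "cx", "cy" (pixels), "view" (4x4, takes a point from world to camera coordinates); the wrist camera has in their place "T_tool_cam" (4x4, takes a point from camera to tool coordinates, whose origin is the TCP and whose axes are the flange's). Camera axes: x right, y down, z forward; pixel columns grow to the right and rows downward; lengths in m; the calibration is good to about 2 mm. A picture is of the moment at which its call begins: read the wrist's pose just before it. camera_params takes no time and is no camera call.
- env.sign_off(): hands the job in, once; it reports no verdict.
The state is a dict: "t": time; "joints": joint angles; "joint_velocities": joint speeds; "effort": joint torques, N m; "eef_pos": TCP position; "eef_rot": TCP orientation; "ft_force": force on the tool from outside, world axes, zero at the start; "wrist_torque": the same for the moment, N m; "grip_width": opening from 0.0 (shut) to 1.0 (fully open).
Only numpy, scipy, OpenCV 4.12 (cv2) and the standard library are available. Lean on these libraries where they do the work, as an engineer would, in place of code of your own. Each camera call takes 0.05 s, during which the arm holds its last target.

## Working session

There is one attempt and no reset: what is moved stays moved. The work goes in short steps, Python scripts to look and compute and a tool call to move; the robot and the scene stay as the last step left them, time stands still between calls to the robot, and variables do not carry over. Pictures are saved under pics/ and viewed, and the job is handed in when it is done.

Besides the shell and the picture viewer there is one more tool, called after "Emit:" by a JSON object that holds its "fn" and its "kwargs". servo_tool: Moves the arm, as the interface text tells. Its arguments: {"type":"object","properties":{"deltas":{"type":"array","items":{"type":"array","items":{"type":"number"}}},"grip_force":{"type":"number"}},"required":["deltas"]}

```bash
mkdir -p pics; cat > h.py <<'E'
import numpy as np, cv2
from rig import env
from scipy.spatial.transform import Rotation as R
def snap(cam,fn):
    s=env.sense(); im=env.snapshot(cam); cv2.imwrite('pics/'+fn,im[:,:,::-1]); return s,im
def ray(cam,u,v,s=None):
    p=env.camera_params(cam)
    d=np.array([(u-p['cx'])/p['fx'],(v-p['cy'])/p['fy'],1.])
    if cam=='wrist':
        T=np.array(p['T_tool_cam']); Rt=R.from_euler('xyz',s['eef_rot']).as_matrix()
        return Rt@T[:3,3]+np.array(s['eef_pos']), Rt@T[:3,:3]@d
    V=np.linalg.inv(np.array(p['view'])); return V[:3,3],V[:3,:3]@d
def px(cam,u,v,z,s=None):
    o,d=ray(cam,u,v,s); return o+d*(z-o[2])/d[2]
def proj(cam,P,s=None):
    p=env.camera_params(cam); P=np.array(P,float)
    if cam=='wrist':
        T=np.array(p['T_tool_cam']); Rt=R.from_euler('xyz',s['eef_rot']).as_matrix()
        q=Rt.T@(P-np.array(s['eef_pos'])); c=T[:3,:3].T@(q-T[:3,3])
    else:
        V=np.array(p['view']); c=V[:3,:3]@P+V[:3,3]
    return np.array([p['fx']*c[0]/c[2]+p['cx'],p['fy']*c[1]/c[2]+p['cy']])
E
python3 - <<'E'
from h import *
print(env.sense()); print(env.tip_reach)
snap('top','top0.png');snap('scene','scene0.png')
for c in('top','scene','wrist'):print(c,env.camera_params(c))
E
```

```text
{'t': 0.0, 'joints': array([-1.26798953e+00,  3.42745748e-01,  1.52501496e+00,  3.41884927e-05,
        1.27540119e+00, -1.46008527e-01]), 'joint_velocities': array([ 0.0010554 ,  0.00171385,  0.00011271,  0.00101704, -0.00021489,
       -0.00064146]), 'effort': array([ 2.58498963e-03, -4.33667243e+01, -2.46005076e+01,  1.95813673e-04,
        7.90771010e-03,  1.06761865e-05]), 'eef_pos': array([ 0.22770669, -0.47262462,  0.24161471]), 'eef_rot': array([-3.14004487e+00, -2.60653563e-04,  4.48805148e-01]), 'ft_force': array([-0.00212618,  0.85317773, -0.03877695]), 'wrist_torque': array([-0.0112914 , -0.03055545, -0.0360637 ]), 'grip_width': 1.0038011795247828}
0.011
top {'fx': 508.6972371787542, 'fy': 508.6972371787542, 'cx': 317.57690705868714, 'cy': 244.21388315465626, 'view': array([[ 0.02804554, -0.99913787, -0.03060982,  0.0363463 ],
       [-0.99642778, -0.02550306, -0.08050636,  0.51439469],
       [ 0.07965631,  0.03275832, -0.99628398,  0.94943028],
       [ 0.        ,  0.        ,  0.        ,  1.        ]])}
scene {'fx': 532.2286899552341, 'fy': 532.2286899552341, 'cx': 320.157233687, 'cy': 238.9564294061044, 'view': array([[-0.72226228, -0.69160295,  0.00474824,  0.36608976],
       [-0.32489025,  0.33321614, -0.88510639,  0.2090158 ],
       [ 0.61056001, -0.64082163, -0.46536451,  0.78105667],
       [ 0.        ,  0.        ,  0.        ,  1.        ]])}
wrist {'fx': 396.9614398116272, 'fy': 396.9614398116272, 'cx': 314.9122147152695, 'cy': 239.19198616050673, 'T_tool_cam': array([[ 8.12076725e-04, -9.61300806e-01, -2.75499731e-01,
         7.12367834e-02],
       [ 9.99999669e-01,  7.91572489e-04,  1.85616096e-04,
         1.62217078e-04],
       [ 3.96451051e-05, -2.75499791e-01,  9.61301131e-01,
        -1.32242456e-01],
       [ 0.00000000e+00,  0.00000000e+00,  0.00000000e+00,
         1.00000000e+00]])}
```

View pics/top0.png

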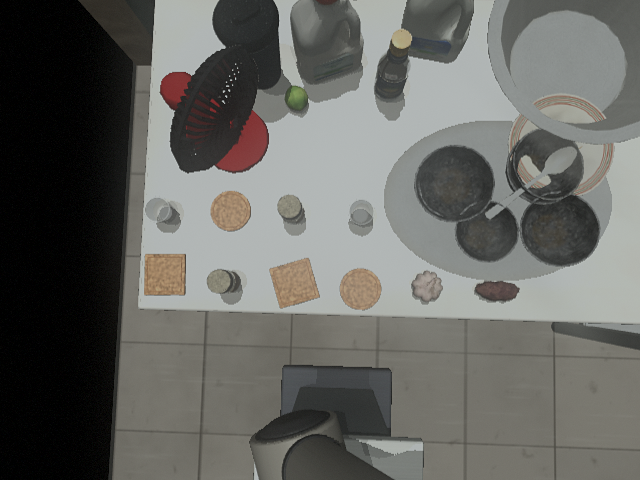

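View pics/scene0.png

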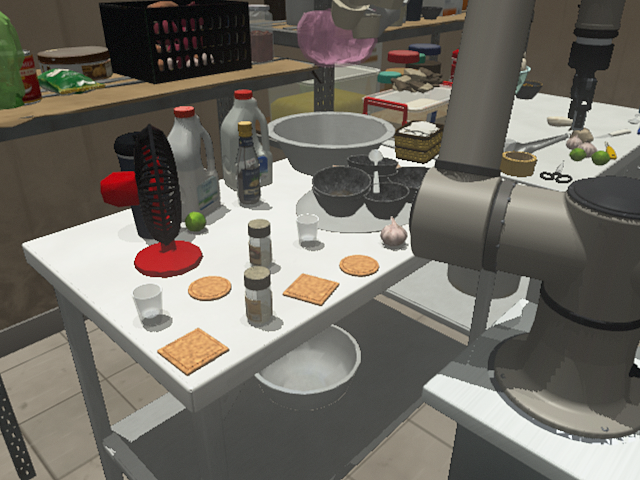

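The top view shows glasses near (160,210) and (361,212), jars near (290,208) and (222,281), round coasters at (231,211) and (361,289), and squares at (165,274) and (294,283). Next I'll enlarge the crops to measure them.

```bash
python3 - <<'E'
from h import *
im=cv2.imread('pics/top0.png')[180:320,140:380]
cv2.imwrite('pics/top0z.png',cv2.resize(im,None,fx=3.3,fy=3.3,interpolation=cv2.INTER_CUBIC))
im=cv2.imread('pics/top0.png')
hsv=cv2.cvtColor(im,cv2.COLOR_BGR2HSV)
m=((hsv[:,:,0]>5)&(hsv[:,:,0]<20)&(hsv[:,:,1]>90)&(hsv[:,:,2]>110)).astype(np.uint8)*255
m=cv2.morphologyEx(m,cv2.MORPH_CLOSE,np.ones((5,5)))
cs,_=cv2.findContours(m,cv2.RETR_EXTERNAL,cv2.CHAIN_APPROX_NONE)
for c in cs:
    if cv2.contourArea(c)>800:
        M=cv2.moments(c);u,v=M['m10']/M['m00'],M['m01']/M['m00']
        r=cv2.minAreaRect(c); print(round(u,1),round(v,1),px('top',u,v,.007)[:2].round(4),cv2.contourArea(c),r)
for n,u,v,z in [('gA',160,210,.03),('gB',361,212,.03),('jA',290,208,.05),('jB',222,281,.05),('garlic',427,286,.03),('pot',497,290,.02)]:
    print(n,px('top',u,v,z).round(3))
E
```

```text
164.4 274.2 [0.4483 0.347 ] 1495.5 ((164.0, 274.5), (39.0, 40.0), 90.0)
gA [0.571 0.354 0.03 ]
gB [ 0.576 -0.031  0.03 ]
jA [0.577 0.103 0.05 ]
jB [0.438 0.224 0.05 ]
garlic [ 0.44  -0.157  0.03 ]
pot [ 0.436 -0.289  0.02 ]
```

View pics/top0z.png

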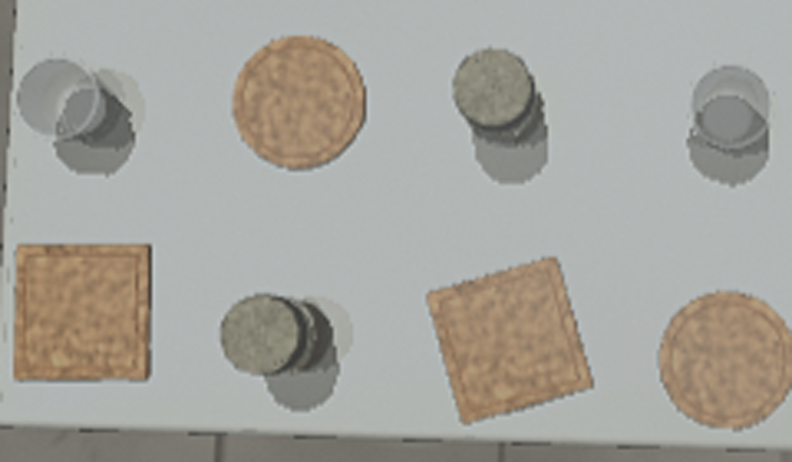

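```bash
python3 - <<'E'
from h import *
im=cv2.imread('pics/top0.png').astype(int)
m=((im[:,:,2]-im[:,:,0])>35).astype(np.uint8)*255
m=cv2.morphologyEx(m,cv2.MORPH_CLOSE,np.ones((5,5)))
cs,_=cv2.findContours(m,cv2.RETR_EXTERNAL,cv2.CHAIN_APPROX_NONE)
for c in cs:
    if 900<cv2.contourArea(c)<2500:
        M=cv2.moments(c);u,v=M['m10']/M['m00'],M['m01']/M['m00']
        q=np.array([px('top',*p[0],.007)[:2] for p in c]).astype(np.float32)*1000
        r=cv2.minAreaRect(q); print(round(u,1),round(v,1),px('top',u,v,.007)[:2].round(4),r)
for n,u,v,z in [('gA',58,97,.062),('gAbase',82,113,.003),('gB',730,107,.062),('gBbase',729,120,.003),('jA',493,88,.096),('jB',261,334,.096)]:
    print(n,px('top',140+(u+.5)/3.3-.5,180+(v+.5)/3.3-.5,z).round(4))
E
```

```text
360.1 288.6 [ 0.4311 -0.0334] ((430.4571533203125, -33.16754150390625), (76.4266357421875, 76.60616302490234), 1.4046194553375244)
293.9 282.7 [0.4388 0.0941] ((438.91571044921875, 94.19670104980469), (78.44725036621094, 78.84687042236328), 17.7880859375)
164.3 274.1 [0.4485 0.3471] ((448.8023681640625, 347.24359130859375), (77.78753662109375, 78.78316497802734), 1.6375484466552734)
230.0 210.3 [0.5765 0.2239] ((576.3069458007812, 223.9824981689453), (77.16412353515625, 74.86924743652344), 2.2328107357025146)
246.4 145.7 [0.706  0.1967] ((705.1321411132812, 194.29286193847656), (66.71160888671875, 131.69338989257812), 58.94603729248047)
gA [0.5678 0.3483 0.062 ]
gAbase [0.5669 0.3543 0.003 ]
gB [ 0.5711 -0.0289  0.062 ]
gBbase [ 0.5719 -0.0315  0.003 ]
jA [0.5734 0.1002 0.096 ]
jB [0.4381 0.2199 0.096 ]
```

Emit:
{"fn": "servo_tool", "kwargs": {"deltas": [[0.5,-0.25,0,-1.0,1],[0.5,-0.25,0,-1.0,1],[0.5,-0.25,0,-1.0,1],[0.5,-0.25,0,-1.0,1],[0.5,-0.25,0,-1.0,1],[0.5,-0.25,0,-1.0,1],[0.5,-0.25,0,-1.8,1],[0.5,-0.25,0,-1.8,1],[0.5,-0.25,0,-1.8,1],[0.5,-0.25,0,-1.8,1],[0.5,-0.25,0,-1.8,1],[0.5,-0.25,0,-1.8,1]], "grip_force": 30}}

```text
t: 1.3
eef_pos: [0.5718, -0.0264, 0.2414]
eef_rot: [3.141, -0.001, 2.26]
ft_force: [-1.0, -0.6, -0.1]
grip_width: 1.006
```

```bash
cat >> h.py <<'E'
def goto(x,y,z,yaw):
    s=env.sense(); r=s['eef_rot']; p=s['eef_pos']; Rt=R.from_euler('xyz',r).as_matrix()
    d=Rt.T@(np.array([x,y,z])-p); tw=-((yaw-r[2]+np.pi)%(2*np.pi)-np.pi)
    print('at',p.round(4),r.round(3),'ft',s['ft_force'].round(1),'grip',round(s['grip_width'],3),'t',s['t'],'\n -> deltas',d.round(4),'twist',round(tw,3))
E
python3 - <<'E'
from h import *
goto(.571,-.03,.242,np.pi)
print(env.sense()['joints'])
E
```

```text
at [ 0.5718 -0.0264  0.2414] [ 3.141e+00 -1.000e-03  2.260e+00] ft [-1.  -0.6 -0.1] grip 1.006 t 1.3 
 -> deltas [-0.0023 -0.0029 -0.0006] twist -0.882
[-0.18077803  0.42998677  1.39110225  0.00140428  1.32072954 -0.8698982 ]
```

Emit:
{"fn": "servo_tool", "kwargs": {"deltas": [[-0.002,-0.003,0,-0.88,1],[-0.002,-0.003,0,-0.88,1],[-0.002,-0.003,0,-0.88,1],[-0.002,-0.003,0,-0.88,1],[-0.002,-0.003,0,-0.88,1],[-0.002,-0.003,0,-0.88,1],[-0.002,-0.003,0,-0.88,1],[-0.002,-0.003,0,-0.88,1]]}}

```text
t: 2.1
eef_pos: [0.5686, -0.0343, 0.242]
eef_rot: [3.142, -0.001, 3.125]
ft_force: [-0.1, -0.3, 0.2]
grip_width: 0.998
```

```bash
python3 - <<'E'
from h import *
goto(.571,-.03,.242,np.pi)
s,im=snap('wrist','w1.png')
for P in [(.571,-.03,.062),(.571,-.03,.003),(.431,-.033,.007)]: print(proj('wrist',P,s))
E
```

```text
at [ 0.5686 -0.0343  0.242 ] [ 3.142e+00 -1.000e-03  3.125e+00] ft [-0.1 -0.3  0.2] grip 0.998 t 2.1 
 -> deltas [-0.0023  0.0043 -0.    ] twist -0.016
[319.58084559 217.21841526]
[318.87075152 203.42574088]
[313.22412794  40.35775489]
```

View pics/w1.png

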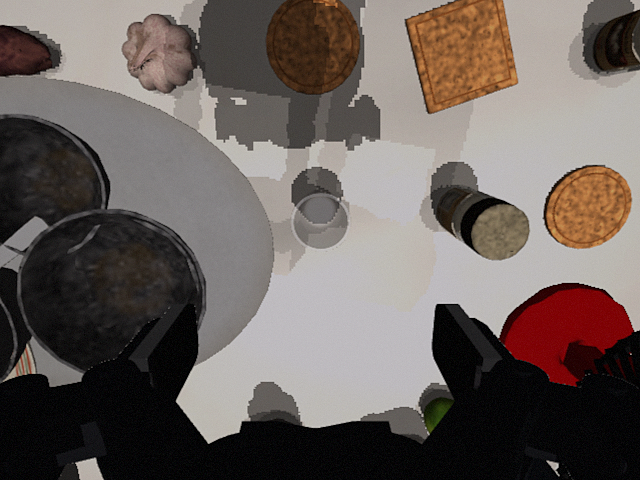

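The wrist view shows the glass rim at (320,221) and its coaster at (313,44), both within about 2 mm of the top-camera estimates.

```bash
python3 - <<'E'
from h import *
s=env.sense()
print(px('wrist',320,221,.062,s),px('wrist',313,44,.007,s),px('wrist',499,231,.096,s),px('wrist',589,206,.007,s),px('wrist',463,53,.007,s))
goto(.573,-.030,.037,np.pi)
E
```

```text
[ 0.5742085  -0.02971964  0.062     ] [ 0.43385442 -0.03330953  0.007     ] [0.57555375 0.09962668 0.096     ] [0.57662816 0.22381185 0.007     ] [0.44274837 0.09385126 0.007     ]
at [ 0.5686 -0.0343  0.242 ] [ 3.142 -0.     3.126] ft [-0.1  0.5  0.7] grip 1.002 t 2.15 
 -> deltas [-0.0044  0.0043  0.205 ] twist -0.016
```

Emit:
{"fn": "servo_tool", "kwargs": {"deltas": [[-0.004,0.004,0.04,-0.016,1],[-0.004,0.004,0.08,-0.016,1],[-0.004,0.004,0.12,-0.016,1],[-0.004,0.004,0.15,-0.016,1],[-0.004,0.004,0.18,-0.016,1],[-0.004,0.004,0.205,-0.016,1],[-0.004,0.004,0.205,-0.016,1],[-0.004,0.004,0.205,-0.016,0.3],[-0.004,0.004,0.205,-0.016,0]], "grip_force": 30}}

```text
t: 3.05
eef_pos: [0.5739, -0.0305, 0.0389]
eef_rot: [-3.141, 0.003, -3.139]
ft_force: [0.3, 0.6, 0.1]
grip_width: 0.688
```

```bash
python3 - <<'E'
from h import *
goto(.573,-.030,.037,np.pi)
s,im=snap('wrist','w2.png')
E
```

```text
at [ 0.5739 -0.0305  0.0389] [-3.141e+00  3.000e-03 -3.139e+00] ft [0.3 0.6 0.1] grip 0.688 t 3.05 
 -> deltas [0.0009 0.0005 0.0019] twist 0.003
```

View pics/w2.png

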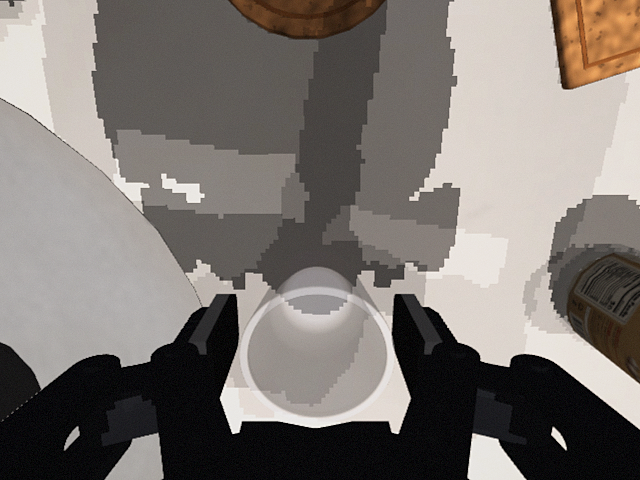

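The glass rim is centred at (316,352) between the pads. I'll close.

Emit:
{"fn": "servo_tool", "kwargs": {"deltas": [[0,0,0,0,-1],[0,0,0,0,-1],[0,0,0,0,-1],[0,0,0,0,-1],[0,0,0,0,-1],[0,0,0,0,-1],[0,0,0,0,-1]], "grip_force": 30}}

```text
t: 3.8
eef_pos: [0.5739, -0.0305, 0.0392]
eef_rot: [-3.141, 0.003, -3.139]
ft_force: [-0.9, 0.0, 6.7]
grip_width: 0.54
```

```bash
python3 - <<'E'
from h import *
goto(.433,-.034,.037,np.pi)
s,im=snap('wrist','w3.png')
for P in [(.573,-.03,.062),(.574,-.03,.062)]:print(proj('wrist',P,s))
E
```

```text
at [ 0.5739 -0.0305  0.0392] [-3.141e+00  3.000e-03 -3.139e+00] ft [-0.9  0.   6.7] grip 0.54 t 3.8 
 -> deltas [ 0.141  -0.0031  0.0017] twist 0.003
[314.96509029 351.29860151]
[314.95269581 354.11704382]
```

View pics/w3.png

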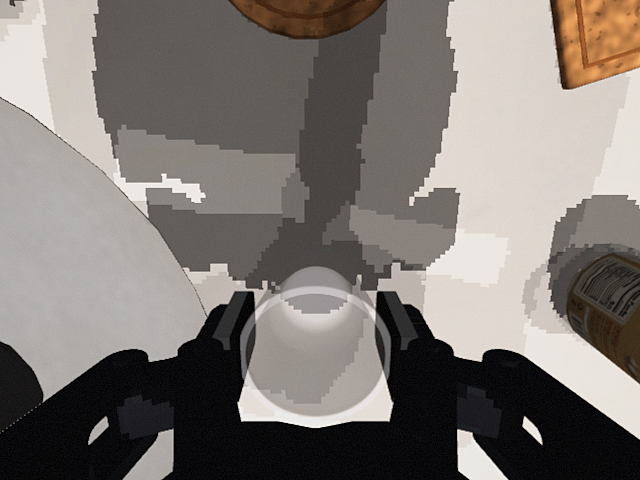

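Emit:
{"fn": "servo_tool", "kwargs": {"deltas": [[0,0,-0.01,0,-1],[0,0,-0.03,0,-1],[0.01,0,-0.05,0,-1],[0.04,-0.001,-0.05,0,-1],[0.07,-0.002,-0.05,0,-1],[0.1,-0.003,-0.05,0,-1],[0.13,-0.003,-0.05,0,-1],[0.14,-0.003,-0.05,0,-1],[0.14,-0.003,-0.05,0,-1],[0.14,-0.003,-0.05,0,-1]]}}

```text
t: 4.85
eef_pos: [0.4345, -0.0341, 0.088]
eef_rot: [-3.141, 0.003, -3.139]
ft_force: [0.0, 0.5, -0.8]
grip_width: 0.541
```

```bash
python3 - <<'E'
from h import *
goto(.433,-.0335,.046,np.pi)
s,im=snap('wrist','w4.png')
s,im=snap('top','top4.png')
s,im=snap('scene','scene4.png')
E
```

```text
at [ 0.4345 -0.0341  0.088 ] [-3.141e+00  3.000e-03 -3.139e+00] ft [ 0.   0.5 -0.8] grip 0.541 t 4.85 
 -> deltas [0.0016 0.0007 0.042 ] twist 0.003
```

View pics/w4.png

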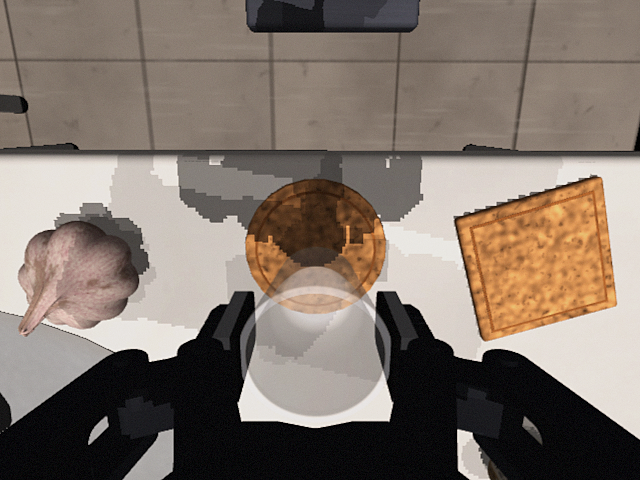

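View pics/scene4.png

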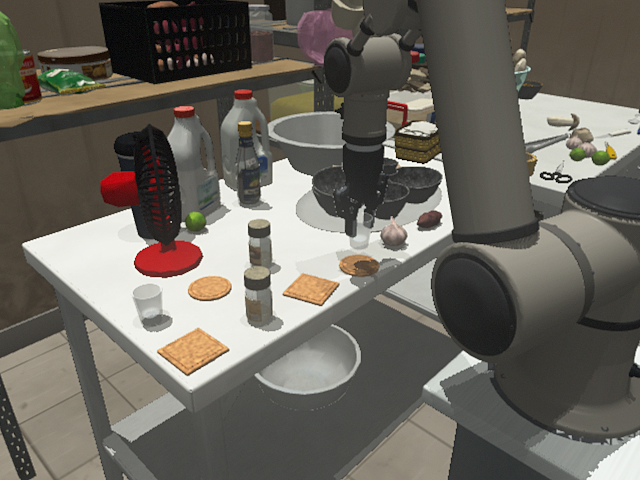

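```bash
python3 - <<'E'
from h import *
s=env.sense()
print(px('wrist',315.5,246,.007,s), px('wrist',315,352,.111,s),px('wrist',534.5,258,.007,s))
E
```

```text
[ 0.43051058 -0.0331836   0.007     ] [ 0.43298622 -0.03344181  0.111     ] [0.43707228 0.09054959 0.007     ]
```

Emit:
{"fn": "servo_tool", "kwargs": {"deltas": [[0.002,0,0.015,0,-1],[0.002,0,0.03,0,-1],[0.002,0,0.036,0,-1],[0.002,0,0.039,0,-1],[0.002,0,0.041,0,-1],[0.002,0,0.041,0,-1]]}}

```text
t: 5.6
eef_pos: [0.4312, -0.0339, 0.0465]
eef_rot: [-3.141, 0.001, -3.138]
ft_force: [0.6, 0.4, 0.3]
grip_width: 0.547
```

```bash
python3 - <<'E'
from h import *
goto(.4315,-.0335,.046,np.pi)
E
```

```text
at [ 0.4312 -0.0339  0.0465] [-3.141e+00  1.000e-03 -3.138e+00] ft [0.6 0.4 0.3] grip 0.547 t 5.6 
 -> deltas [-0.0003  0.0003  0.0005] twist 0.003
```

Emit:
{"fn": "servo_tool", "kwargs": {"deltas": [[0,0,0.001,0,-1],[0,0,0.001,0,-1],[0,0,0.001,0,0.2],[0,0,0.001,0,0.4],[0,0,0.001,0,0.6],[0,0,0.001,0,0.6],[0,0,-0.02,0,0.6],[0,0,-0.05,0,0.6],[0,0,-0.09,0,0.8],[0,0,-0.13,0,1],[0,0,-0.17,0,1],[0,0,-0.19,0,1]]}}

```text
t: 6.8
eef_pos: [0.4317, -0.034, 0.2396]
eef_rot: [-3.14, 0.005, -3.138]
ft_force: [0.2, -0.5, -0.2]
grip_width: 0.998
```

```bash
python3 - <<'E'
from h import *
goto(.567,.351,.24,np.pi)
s,im=snap('wrist','w5.png')
print(proj('wrist',(.431,-.0335,.007),s),proj('wrist',(.431,-.0335,.069),s))
E
```

```text
at [ 0.4317 -0.034   0.2396] [-3.14   0.005 -3.138] ft [ 0.2 -0.5 -0.2] grip 0.998 t 6.8 
 -> deltas [-1.365e-01  3.845e-01 -2.000e-04] twist 0.003
[315.24414956 200.09903696] [315.20438408 214.85467235]
```

View pics/w5.png

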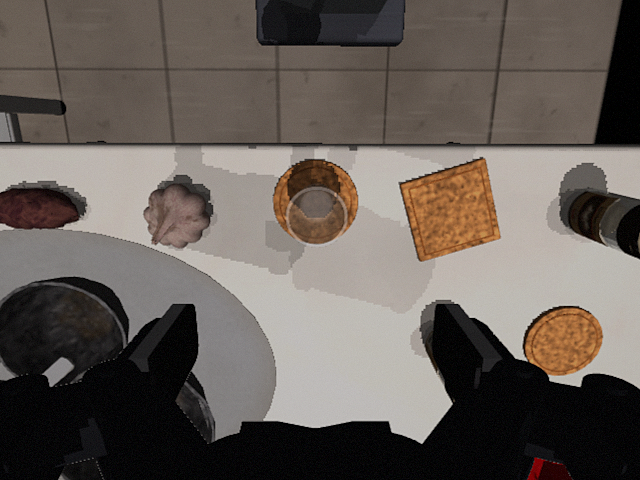

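The glass stands in the middle of its coaster: coaster centre at (315,201), rim at (317,216), both as predicted. Before the left side, I'll check fan clearance.

```bash
python3 - <<'E'
from h import *
for z in(.05,.1,.2,.28): print(z,px('top',185,171,z).round(3),px('top',238,50,z).round(3),px('top',240,95,z).round(3))
# fan top in scene (153,125); 
for P in [px('top',238,50,z) for z in(.1,.2,.25,.3,.35)]+[px('top',185,171,z) for z in (.05,.1,.15,.2,.25,.3)]: print(P.round(3),proj('scene',P).round())
E
```

```text
0.05 [0.643 0.304 0.05 ] [0.881 0.213 0.05 ] [0.792 0.205 0.05 ]
0.1 [0.632 0.288 0.1  ] [0.857 0.202 0.1  ] [0.773 0.195 0.1  ]
0.2 [0.61  0.258 0.2  ] [0.81  0.181 0.2  ] [0.735 0.175 0.2  ]
0.28 [0.592 0.234 0.28 ] [0.772 0.165 0.28 ] [0.705 0.159 0.28 ]
[0.857 0.202 0.1  ] [135. 196.]
[0.81  0.181 0.2  ] [149. 154.]
[0.786 0.171 0.25 ] [156. 131.]
[0.762 0.161 0.3  ] [164. 106.]
[0.739 0.15  0.35 ] [173.  80.]
[0.643 0.304 0.05 ] [149. 271.]
[0.632 0.288 0.1  ] [156. 245.]
[0.621 0.273 0.15 ] [163. 219.]
[0.61  0.258 0.2  ] [170. 191.]
[0.599 0.243 0.25 ] [178. 162.]
[0.588 0.228 0.3  ] [187. 132.]
```

```bash
python3 - <<'E'
import cv2
im=cv2.imread('pics/scene0.png')[110:400,20:300]
cv2.imwrite('pics/s0z.png',cv2.resize(im,None,fx=2,fy=2))
E
```

```text
(no output)
```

View pics/s0z.png

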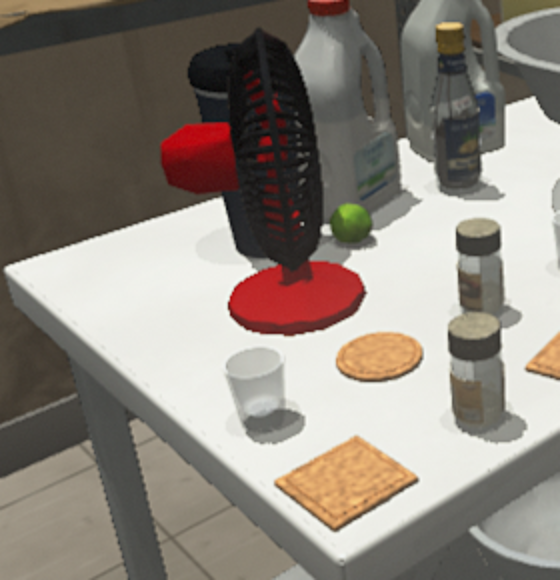

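Fan cage edge is near (.62,.27), about 63 mm from the left round coaster. I'll turn the hand so a flat side faces the fan (yaw about 227°), and travel high.

Emit:
{"fn": "servo_tool", "kwargs": {"deltas": [[-0.01,0.04,-0.01,-0.1,1],[-0.03,0.08,-0.02,-0.2,1],[-0.05,0.12,-0.02,-0.3,1],[-0.065,0.16,-0.02,-0.4,1],[-0.08,0.2,-0.02,-0.5,1],[-0.095,0.24,-0.02,-0.6,1],[-0.11,0.28,-0.02,-0.7,1],[-0.125,0.33,-0.02,-0.8,1],[-0.136,0.37,-0.02,-0.82,1],[-0.136,0.384,-0.02,-0.82,1],[-0.136,0.384,-0.02,-0.82,1],[-0.136,0.384,-0.02,-0.82,1]]}}

```text
t: 8.05
eef_pos: [0.5653, 0.3497, 0.2556]
eef_rot: [-3.141, -0.002, -2.319]
ft_force: [0.2, -1.4, -0.3]
grip_width: 1.0
```

```bash
python3 - <<'E'
from h import *
goto(.567,.351,.037,3.96)
s,im=snap('wrist','w6.png')
print(s['joints'].round(2),[proj('wrist',P,s).round(1) for P in[(.567,.351,.062),(.5765,.224,.007),(.62,.27,.16)]])
E
```

```text
at [0.5653 0.3497 0.2556] [-3.141e+00 -2.000e-03 -2.319e+00] ft [ 0.2 -1.4 -0.3] grip 1.0 t 8.05 
 -> deltas [-0.0025 -0.0003  0.2186] twist 0.005
[ 0.44  0.6   1.06 -0.    1.48 -1.95] [array([315.2, 213.7]), array([212.9, 107.8]), array([154.7, 210.1])]
```

View pics/w6.png

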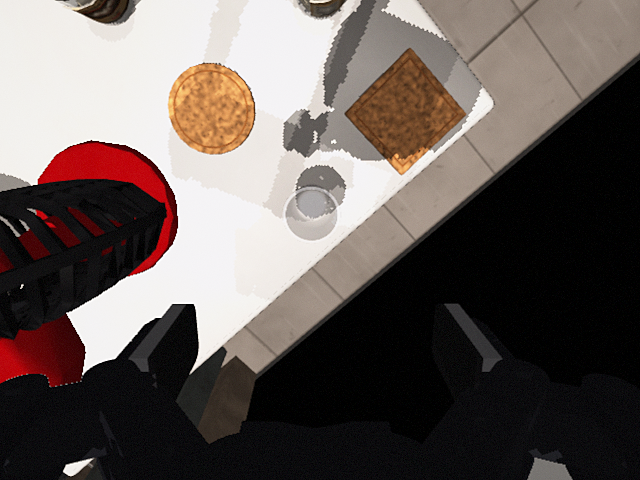

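Glass rim at (312,214), coaster centre at (212,108), fan cage near edge at (166,211).

```bash
python3 - <<'E'
from h import *
s=env.sense()
for (u,v) in[(166,211),(145,240),(158,195)]:
  o1,d1=ray('wrist',u,v,s)
  for t in[(185,171),(195,171),(178,160)]:
    o2,d2=ray('top',*t)
    A=np.c_[d1,-d2]; x,*_=np.linalg.lstsq(A,o2-o1,rcond=None); p1=o1+d1*x[0];p2=o2+d2*x[1]; print(u,v,t,p1.round(3),p2.round(3))
for z in(.1,.13,.16,.2): print(px('wrist',166,211,z,s).round(3))
g=px('wrist',312,214,.062,s);print('g',g,'c',px('wrist',212,108,.007,s),px('wrist',406,112,.007,s))
goto(g[0],g[1],.037,3.96)
E
```

```text
166 211 (185, 171) [0.621 0.273 0.149] [0.621 0.273 0.149]
166 211 (195, 171) [0.635 0.269 0.115] [0.63  0.267 0.113]
166 211 (178, 160) [0.618 0.274 0.156] [0.637 0.282 0.163]
145 240 (185, 171) [0.632 0.279 0.174] [0.617 0.268 0.167]
145 240 (195, 171) [0.645 0.276 0.148] [0.624 0.26  0.138]
145 240 (178, 160) [0.633 0.278 0.17 ] [0.635 0.279 0.171]
158 195 (185, 171) [0.611 0.265 0.164] [0.618 0.268 0.166]
158 195 (195, 171) [0.624 0.261 0.131] [0.626 0.261 0.132]
158 195 (178, 160) [0.607 0.267 0.173] [0.632 0.276 0.182]
[0.641 0.268 0.1  ]
[0.629 0.271 0.13 ]
[0.616 0.274 0.16 ]
[0.599 0.279 0.2  ]
g [0.56951319 0.3490094  0.062     ] c [0.57753772 0.2230565  0.007     ] [0.44987678 0.34624482 0.007     ]
at [0.5655 0.3492 0.2561] [-3.141e+00 -1.000e-03 -2.320e+00] ft [-0.1 -0.  -0.8] grip 0.999 t 8.1 
 -> deltas [-0.0028 -0.003   0.2191] twist 0.004
```

Emit:
{"fn": "servo_tool", "kwargs": {"deltas": [[-0.002,-0.002,0.04,0,1],[-0.002,-0.002,0.08,0,1],[-0.002,-0.002,0.12,0,1],[-0.002,-0.002,0.16,0,1],[-0.002,-0.002,0.195,0,1],[-0.002,-0.002,0.218,0,1],[-0.002,-0.002,0.218,0,1],[-0.002,-0.002,0.218,0,0.4],[-0.002,-0.002,0.218,0,0.4]]}}

```text
t: 9.0
eef_pos: [0.5698, 0.3506, 0.0407]
eef_rot: [-3.14, 0.003, -2.319]
ft_force: [-0.3, -1.0, 0.6]
grip_width: 0.709
```

```bash
python3 - <<'E'
from h import *
goto(.5685,.3495,.037,3.96)
s,im=snap('wrist','w7.png')
E
```

```text
at [0.5698 0.3506 0.0407] [-3.140e+00  3.000e-03 -2.319e+00] ft [-0.3 -1.   0.6] grip 0.709 t 9.0 
 -> deltas [0.0017 0.0002 0.0037] twist 0.004
```

View pics/w7.png

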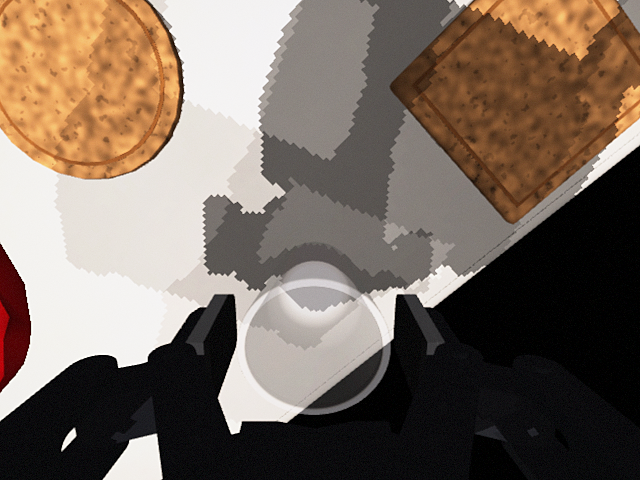

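Rim centred at (317,347) between the pads. I'll close and lift.

Emit:
{"fn": "servo_tool", "kwargs": {"deltas": [[0.001,0,0.003,0,0.4],[0.001,0,0.003,0,-1],[0.001,0,0.003,0,-1],[0.001,0,0.003,0,-1],[0.001,0,0.003,0,-1],[0.001,0,0.003,0,-1],[0.001,0,0.003,0,-1],[0.001,0,0.003,0,-1]]}}

```text
t: 9.85
eef_pos: [0.5682, 0.3503, 0.0361]
eef_rot: [-3.141, 0.001, -2.318]
ft_force: [-0.1, -1.3, 5.3]
grip_width: 0.548
```

```bash
python3 - <<'E'
from h import *
goto(.5685,.3495,.28,3.96)
E
```

```text
at [0.5682 0.3503 0.0361] [-3.141e+00  1.000e-03 -2.318e+00] ft [-0.1 -1.3  5.3] grip 0.548 t 9.85 
 -> deltas [ 0.     -0.0009 -0.2439] twist 0.005
```

Emit:
{"fn": "servo_tool", "kwargs": {"deltas": [[0,0,-0.02,0,-1],[0,0,-0.06,0,-1],[0,0,-0.1,0,-1],[0,0,-0.14,0,-1],[0,0,-0.18,0,-1],[0,0,-0.22,0,-1],[0,0,-0.244,0,-1],[0.02,-0.02,-0.244,0,-1],[0.045,-0.045,-0.244,0,-1],[0.07,-0.07,-0.244,0,-1],[0.088,-0.092,-0.244,0,-1],[0.088,-0.092,-0.244,0,-1]]}}

```text
t: 11.05
eef_pos: [0.5758, 0.2196, 0.279]
eef_rot: [-3.141, -0.002, -2.322]
ft_force: [-0.5, 0.6, -0.5]
grip_width: 0.546
```

```bash
python3 - <<'E'
from h import *
goto(.577,.2235,.044,3.96)
s,im=snap('wrist','w8.png')
snap('scene','scene8.png')
print(proj('wrist',(.577,.2235,.007),s))
E
```

```text
at [0.5758 0.2196 0.279 ] [-3.141e+00 -2.000e-03 -2.322e+00] ft [-0.5  0.6 -0.5] grip 0.546 t 11.05 
 -> deltas [-0.0041  0.0019  0.235 ] twist 0.001
[317.31454599 199.02306223]
```

View pics/w8.png

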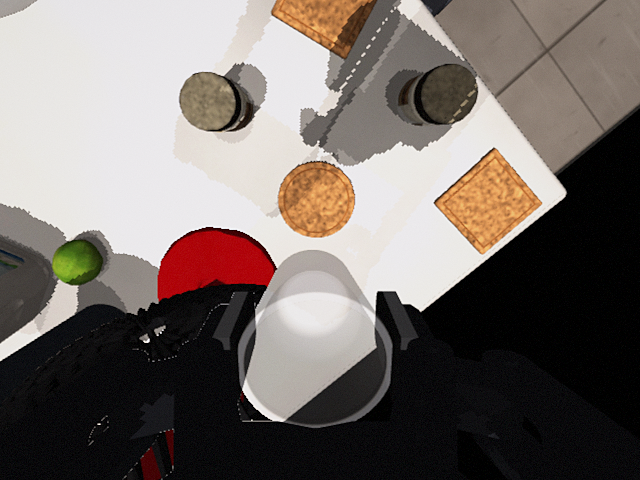

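View pics/scene8.png

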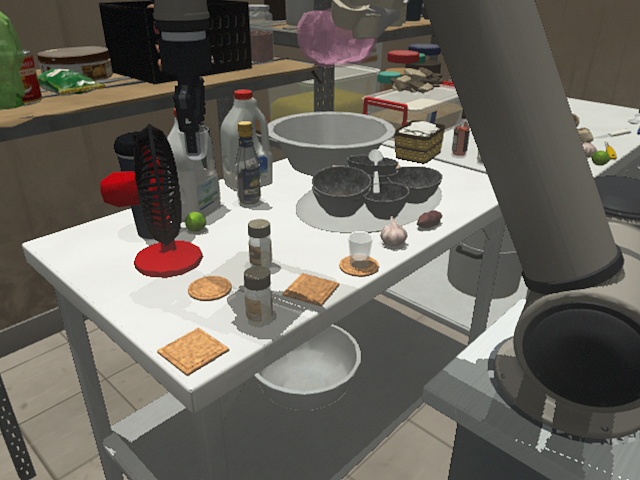

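```bash
python3 - <<'E'
from h import *
s=env.sense()
print(px('wrist',316,359,s['eef_pos'][2]+.026,s),s['eef_pos'])
print(px('wrist',316,199,.007,s))
goto(.575,.2215,.044,3.96)
E
```

```text
[0.57534175 0.2223172  0.3050055 ] [0.57533512 0.22269819 0.2790055 ]
[0.57753833 0.22614675 0.007     ]
at [0.5753 0.2227 0.279 ] [ 3.141 -0.    -2.32 ] ft [-0.5 -0.1 -1.2] grip 0.543 t 11.15 
 -> deltas [ 0.001  -0.0007  0.235 ] twist 0.004
```

Emit:
{"fn": "servo_tool", "kwargs": {"deltas": [[0,0,0.03,0,-1],[0,0,0.06,0,-1],[0,0,0.09,0,-1],[0,0,0.12,0,-1],[0,0,0.14,0,-1],[0,0,0.15,0,-1],[0,0,0.15,0,-1]]}}

```text
t: 11.85
eef_pos: [0.5745, 0.2238, 0.1278]
eef_rot: [3.14, -0.002, -2.317]
ft_force: [0.0, -0.7, -0.9]
grip_width: 0.542
```

```bash
python3 - <<'E'
from h import *
goto(.576,.2235,.044,3.96)
s,im=snap('scene','scene9.png')
cv2.imwrite('pics/s9z.png',cv2.resize(im[110:340,60:320,::-1],None,fx=2.3,fy=2.3))
s,im=snap('top','top9.png')
cv2.imwrite('pics/t9z.png',cv2.resize(im[20:320,120:420,::-1],None,fx=2,fy=2))
E
```

```text
at [0.5745 0.2238 0.1278] [ 3.140e+00 -2.000e-03 -2.317e+00] ft [ 0.  -0.7 -0.9] grip 0.542 t 11.85 
 -> deltas [-0.001  -0.0014  0.0838] twist 0.006
```

View pics/s9z.png

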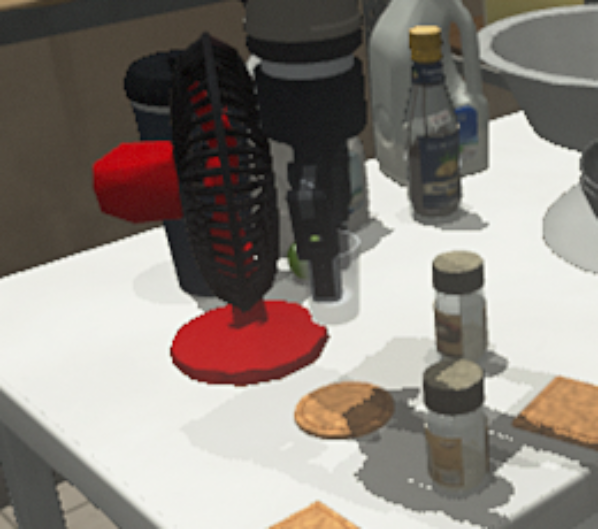

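View pics/t9z.png

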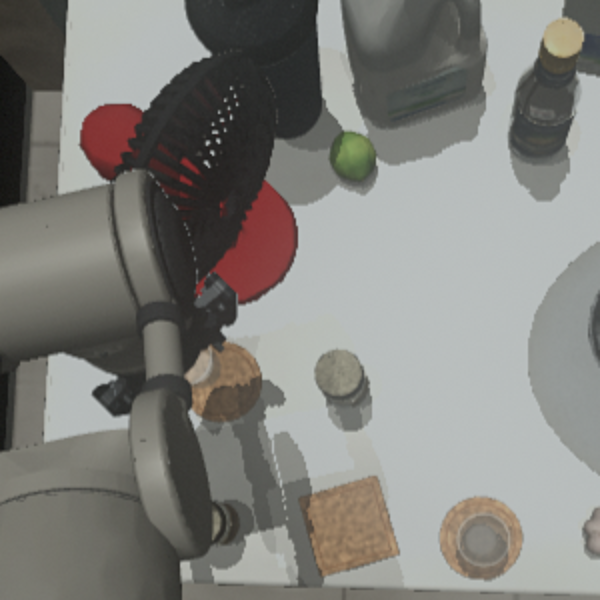

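```bash
python3 - <<'E'
from h import *
for z in np.arange(.1,.45,.04): print(z.round(2),proj('scene',(.5745,.2238,z)).round(0),(proj('scene',(.5745,.2238,z))-[60,110])*2.3, proj('scene',(.4345,-.034,z)).round(0))
p=env.camera_params('scene');V=np.array(p['view']);print('scale',p['fx']/(V[:3,:3]@[.5745,.2238,.25]+V[:3,3])[2])
E
python3 - <<'E'
import cv2
im=cv2.imread('pics/scene4.png')[0:260,280:460];cv2.imwrite('pics/s4z.png',cv2.resize(im,None,fx=2.3,fy=2.3))
im=cv2.imread('pics/scene9.png')[0:300,60:320];cv2.imwrite('pics/s9y.png',cv2.resize(im,None,fx=2,fy=2))
E
```

```text
0.1 [205. 244.] [334.32512782 307.55537357] [360. 222.]
0.14 [203. 223.] [329.25348098 260.8345146 ] [361. 203.]
0.18 [201. 202.] [323.97311824 212.1909298 ] [362. 183.]
0.22 [198. 180.] [318.47088483 161.5034353 ] [362. 163.]
0.26 [196. 157.] [312.7324968  108.64044489] [363. 141.]
0.3 [193. 133.] [306.74241716  53.45882934] [364. 119.]
0.34 [191. 108.] [300.48371544  -4.19737771] [365.  96.]
0.38 [188.  82.] [293.93790788 -64.49845191] [366.  72.]
0.42 [185.  55.] [ 287.08477505 -127.63065778] [368.  47.]
scale 610.3075385920408
```

View pics/s4z.png

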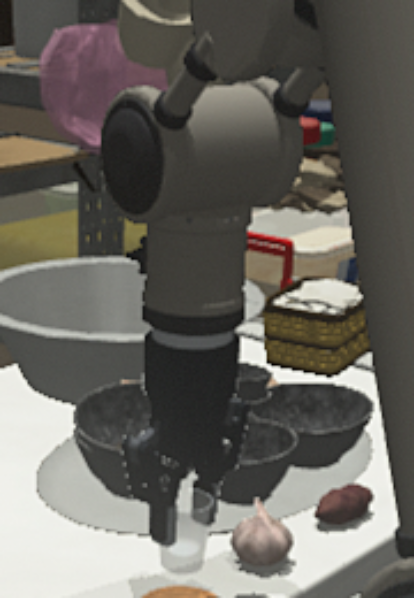

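View pics/s9y.png

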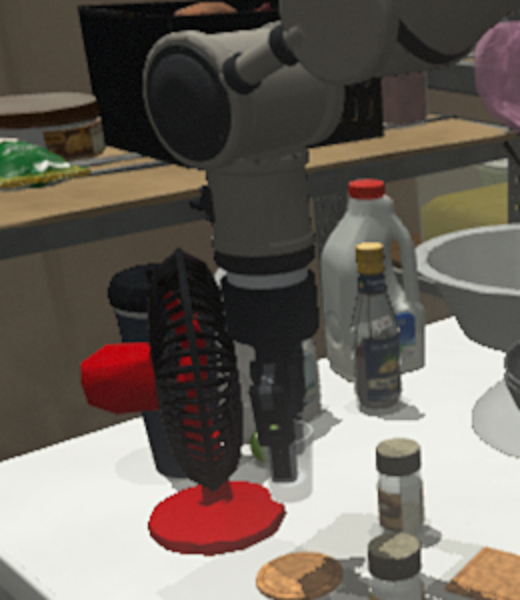

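The body is about 80 mm wide at fan height and the wrist joint will stay above z≈0.29, so there's about 2 cm clearance to the fan. I'll go down in two steps, watching the force.

Emit:
{"fn": "servo_tool", "kwargs": {"deltas": [[0,0,0.02,0,-1],[0,0,0.04,0,-1],[0,0,0.055,0,-1],[0,0,0.065,0,-1],[0,0,0.065,0,-1]]}}

```text
t: 12.45
eef_pos: [0.5752, 0.223, 0.064]
eef_rot: [3.141, -0.001, -2.318]
ft_force: [-1.3, -0.6, -0.2]
grip_width: 0.545
```

```bash
python3 - <<'E'
from h import *
goto(.576,.2235,.043,3.96)
s,im=snap('wrist','w10.png')
E
```

```text
at [0.5752 0.223  0.064 ] [ 3.141e+00 -1.000e-03 -2.318e+00] ft [-1.3 -0.6 -0.2] grip 0.545 t 12.45 
 -> deltas [-0.0009 -0.0002  0.021 ] twist 0.005
```

View pics/w10.png

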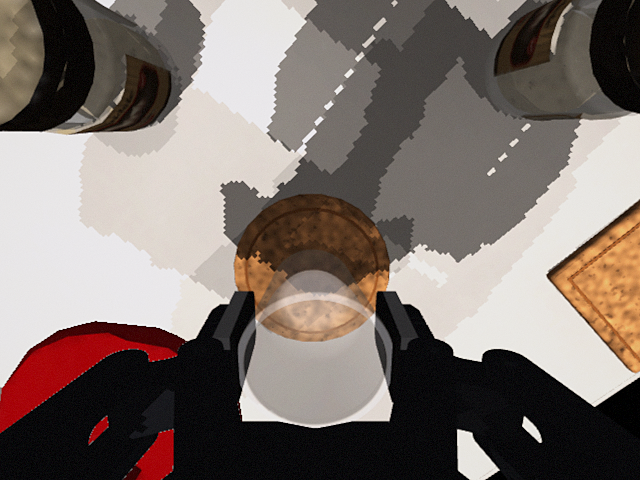

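```bash
python3 - <<'E'
from h import *
s=env.sense(); print(px('wrist',312,268,.007,s)); goto(.576,.223,.043,3.96)
E
```

```text
[0.57794187 0.22246312 0.007     ]
at [0.5757 0.2231 0.0648] [-3.141e+00  1.000e-03 -2.318e+00] ft [-0.2 -0.1 -0.4] grip 0.548 t 12.5 
 -> deltas [-0.0001 -0.0003  0.0218] twist 0.005
```

Emit:
{"fn": "servo_tool", "kwargs": {"deltas": [[0,0,0.008,0,-1],[0,0,0.014,0,-1],[0,0,0.018,0,-1],[0,0,0.02,0,-1],[0,0,0.021,0,-1],[0,0,0.021,0,-1],[0,0,0.021,0,-1]]}}

```text
t: 13.2
eef_pos: [0.5755, 0.2229, 0.0434]
eef_rot: [-3.141, 0.0, -2.318]
ft_force: [1.2, -0.2, -1.0]
grip_width: 0.545
```

Within 2 mm of centre, no contact forces. Release and lift.

Emit:
{"fn": "servo_tool", "kwargs": {"deltas": [[0,0,0.001,0,-1],[0,0,0.001,0,0.2],[0,0,0.001,0,0.35],[0,0,0.001,0,0.5],[0,0,0.001,0,0.5],[0,0,-0.02,0,0.5],[0,0,-0.05,0,0.5],[0,0,-0.09,0,0.5],[0,0,-0.13,0,0.5],[0,0,-0.17,0,0.5],[0,0,-0.21,0,0.5],[0,0,-0.22,0,1]]}}

```text
t: 14.4
eef_pos: [0.5769, 0.2234, 0.2687]
eef_rot: [-3.137, 0.007, -2.318]
ft_force: [0.9, -0.2, 0.5]
grip_width: 0.898
```

```bash
python3 - <<'E'
from h import *
goto(.438,.221,.28,np.pi)
s,im=snap('wrist','w11.png')
print(proj('wrist',(.577,.2235,.007),s),proj('wrist',(.577,.2235,.069),s))
E
```

```text
at [0.5769 0.2234 0.2687] [-3.137  0.007 -2.318] ft [ 0.9 -0.2  0.5] grip 0.898 t 14.4 
 -> deltas [ 0.0961  0.1002 -0.0125] twist 0.823
[316.77626865 195.05019013] [316.75026816 207.8693234 ]
```

View pics/w11.png

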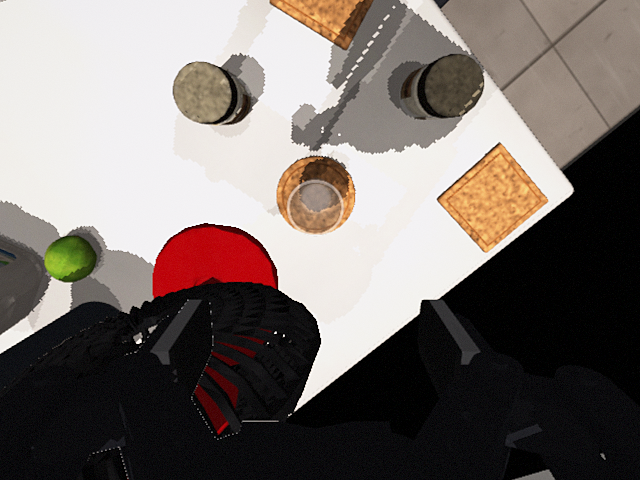

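Second glass centred: coaster (316,195), rim (316,207), as predicted. On to jar B.

Emit:
{"fn": "servo_tool", "kwargs": {"deltas": [[0.03,0.03,0,0.1,1],[0.06,0.06,0,0.2,1],[0.09,0.09,0,0.35,1],[0.096,0.1,0,0.5,1],[0.096,0.1,0,0.65,1],[0.096,0.1,0.01,0.8,1],[0.096,0.1,0.02,0.82,1],[0.096,0.1,0.02,0.82,1],[0.096,0.1,0.02,0.82,1]]}}

```text
t: 15.35
eef_pos: [0.4365, 0.2204, 0.2424]
eef_rot: [-3.141, -0.002, -3.136]
ft_force: [0.1, 0.6, 0.9]
grip_width: 1.0
```

```bash
python3 - <<'E'
from h import *
goto(.438,.221,.24,np.pi)
s,im=snap('wrist','w12.png')
print(proj('wrist',(.438,.221,.096),s),proj('wrist',(.449,.347,.007),s))
E
```

```text
at [0.4365 0.2204 0.2424] [-3.141e+00 -2.000e-03 -3.136e+00] ft [0.1 0.6 0.9] grip 1.0 t 15.35 
 -> deltas [-0.0015  0.0006  0.0024] twist 0.006
[315.20751841 226.59889438] [448.12091558 215.90487542]
```

View pics/w12.png

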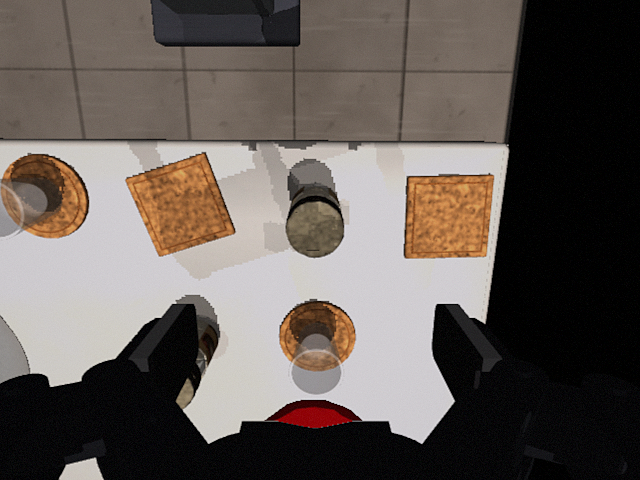

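Lid centre at (315,229), square coaster centre at (449,217), both as predicted. I'll go down and grasp.

Emit:
{"fn": "servo_tool", "kwargs": {"deltas": [[-0.002,0,0.04,0,1],[-0.002,0,0.08,0,1],[-0.002,0,0.12,0,1],[-0.002,0,0.15,0,1],[-0.002,0,0.175,0,1],[-0.002,0,0.19,0,1],[-0.002,0,0.19,0,1],[-0.002,0,0.19,0,0.3],[-0.002,0,0.19,0,0.3]], "grip_force": 35}}

```text
t: 16.3
eef_pos: [0.4396, 0.2208, 0.0544]
eef_rot: [3.141, 0.002, -3.138]
ft_force: [0.6, -0.1, -0.2]
grip_width: 0.694
```

```bash
python3 - <<'E'
from h import *
goto(.4385,.221,.052,np.pi)
s,im=snap('wrist','w13.png')
E
```

```text
at [0.4396 0.2208 0.0544] [ 3.141e+00  2.000e-03 -3.138e+00] ft [ 0.6 -0.1 -0.2] grip 0.694 t 16.3 
 -> deltas [0.0011 0.0002 0.0024] twist 0.004
```

View pics/w13.png

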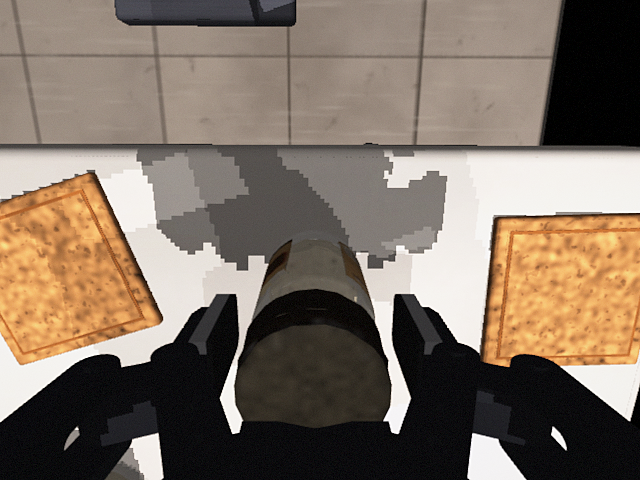

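Emit:
{"fn": "servo_tool", "kwargs": {"deltas": [[0,0,0.001,0,-1],[0,0,0.001,0,-1],[0,0,0.001,0,-1],[0,0,0.001,0,-1],[0,0,0.001,0,-1],[0,0,0.001,0,-1],[0,0,0.001,0,-1]]}}

```text
t: 17.05
eef_pos: [0.4395, 0.2205, 0.0534]
eef_rot: [3.141, 0.002, -3.138]
ft_force: [-0.3, -1.5, 4.7]
grip_width: 0.489
```

```bash
python3 - <<'E'
from h import *
goto(.4485,.347,.1,np.pi)
E
```

```text
at [0.4395 0.2205 0.0534] [ 3.141e+00  2.000e-03 -3.138e+00] ft [-0.3 -1.5  4.7] grip 0.489 t 17.05 
 -> deltas [-0.0096  0.1265 -0.0466] twist 0.003
```

Emit:
{"fn": "servo_tool", "kwargs": {"deltas": [[0,0,-0.01,0,-1],[0,0,-0.03,0,-1],[-0.002,0.02,-0.045,0,-1],[-0.004,0.05,-0.045,0,-1],[-0.006,0.08,-0.045,0,-1],[-0.008,0.11,-0.045,0,-1],[-0.0095,0.126,-0.045,0,-1],[-0.0095,0.126,-0.045,0,-1],[-0.0095,0.126,-0.045,0,-1]]}}

```text
t: 17.95
eef_pos: [0.4475, 0.3464, 0.0975]
eef_rot: [-3.141, -0.0, -3.138]
ft_force: [0.6, -0.5, 0.3]
grip_width: 0.487
```

```bash
python3 - <<'E'
from h import *
goto(.4485,.347,.0605,np.pi)
s,im=snap('wrist','w14.png')
print(proj('wrist',(.449,.347,.007),s))
E
```

```text
at [0.4475 0.3464 0.0975] [-3.141 -0.    -3.138] ft [ 0.6 -0.5  0.3] grip 0.487 t 17.95 
 -> deltas [-0.001   0.0006  0.037 ] twist 0.004
[315.20449799 249.43390563]
```

View pics/w14.png

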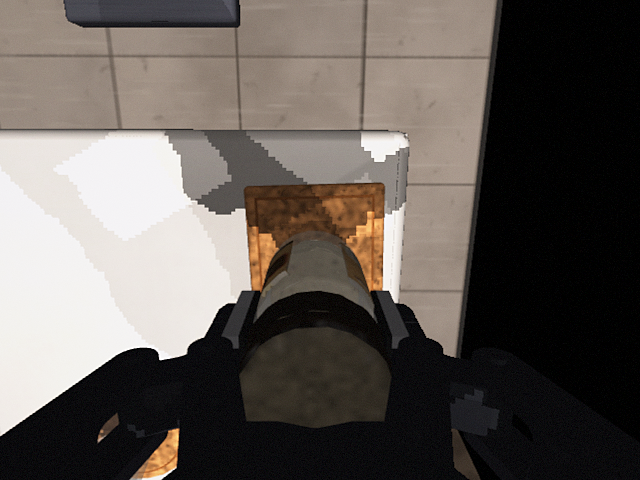

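Emit:
{"fn": "servo_tool", "kwargs": {"deltas": [[-0.001,0,0.01,0,-1],[-0.001,0,0.02,0,-1],[-0.001,0,0.028,0,-1],[-0.001,0,0.033,0,-1],[-0.001,0,0.036,0,-1],[-0.001,0,0.0365,0,-1],[-0.001,0,0.0365,0,-1]]}}

```text
t: 18.7
eef_pos: [0.449, 0.3466, 0.0607]
eef_rot: [3.142, 0.0, -3.138]
ft_force: [-0.2, -0.2, -1.2]
grip_width: 0.487
```

```bash
python3 - <<'E'
from h import *
goto(.4485,.347,.0605,np.pi)
print(proj('wrist',(.4085,.307,.007),env.sense()))
E
```

```text
at [0.449  0.3466 0.0607] [ 3.142  0.    -3.138] ft [-0.2 -0.2 -1.2] grip 0.487 t 18.7 
 -> deltas [0.0005 0.0004 0.0002] twist 0.003
[229.84737412 187.43298739]
```

Emit:
{"fn": "servo_tool", "kwargs": {"deltas": [[0,0,0.001,0,-1],[0,0,0.001,0,0.1],[0,0,0.001,0,0.3],[0,0,0.001,0,0.6],[0,0,0.001,0,0.6],[0,0,-0.03,0,0.6],[0,0,-0.07,0,0.6],[0,0,-0.11,0,0.8],[0,0,-0.15,0,1],[0,0,-0.18,0,1],[0,0,-0.18,0,1]]}}

```text
t: 19.8
eef_pos: [0.4506, 0.3476, 0.2457]
eef_rot: [3.137, 0.008, -3.138]
ft_force: [-0.5, 1.0, -0.5]
grip_width: 1.001
```

```bash
python3 - <<'E'
from h import *
goto(.5745,.1,.24,np.pi)
s,im=snap('wrist','w15.png')
print(proj('wrist',(.449,.347,.007),s),proj('wrist',(.449,.347,.103),s))
E
```

```text
at [0.4506 0.3476 0.2457] [ 3.137  0.008 -3.138] ft [-0.5  1.  -0.5] grip 1.001 t 19.8 
 -> deltas [-0.123  -0.2481  0.0056] twist 0.003
[312.54941745 197.19378539] [312.40311663 221.73130786]
```

View pics/w15.png

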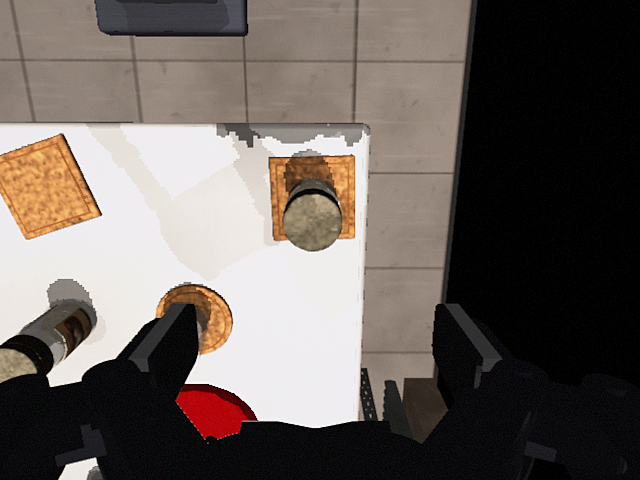

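Jar B is centred: coaster (312,198), lid (313,221). Next, jar A.

Emit:
{"fn": "servo_tool", "kwargs": {"deltas": [[0,-0.04,0,0,1],[-0.01,-0.08,0,0,1],[-0.03,-0.12,0,0,1],[-0.05,-0.16,0,0,1],[-0.08,-0.2,0,0,1],[-0.11,-0.24,0,0,1],[-0.123,-0.248,0,0,1],[-0.123,-0.248,0,0,1],[-0.123,-0.248,0,0,1]]}}

```text
t: 20.75
eef_pos: [0.5717, 0.0992, 0.2392]
eef_rot: [3.141, -0.003, -3.139]
ft_force: [0.8, -0.2, -0.1]
grip_width: 1.002
```

```bash
python3 - <<'E'
from h import *
goto(.5745,.1,.052,np.pi)
s,im=snap('wrist','w16.png')
print(proj('wrist',(.5745,.1,.096),s),proj('wrist',(.440,.094,.007),s))
E
```

```text
at [0.5717 0.0992 0.2392] [ 3.141e+00 -3.000e-03 -3.139e+00] ft [ 0.8 -0.2 -0.1] grip 1.002 t 20.75 
 -> deltas [-0.0034  0.0008  0.1872] twist 0.003
[315.28804838 229.71295057] [308.64850418  48.22487382]
```

View pics/w16.png

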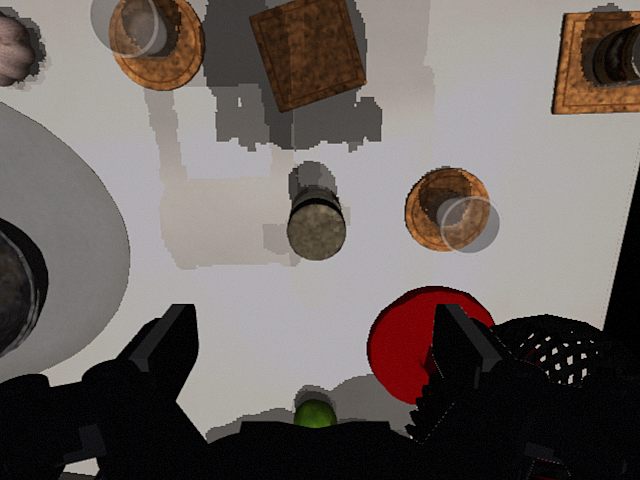

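Emit:
{"fn": "servo_tool", "kwargs": {"deltas": [[-0.003,0.001,0.04,0,1],[-0.003,0.001,0.08,0,1],[-0.003,0.001,0.12,0,1],[-0.003,0.001,0.15,0,1],[-0.003,0.001,0.175,0,1],[-0.003,0.001,0.187,0,1],[-0.003,0.001,0.187,0,1],[-0.003,0.001,0.187,0,0.3],[-0.003,0.001,0.187,0,0.3]], "grip_force": 35}}

```text
t: 21.7
eef_pos: [0.5765, 0.1003, 0.0554]
eef_rot: [3.142, 0.003, -3.138]
ft_force: [0.1, -0.4, -0.5]
grip_width: 0.692
```

```bash
python3 - <<'E'
from h import *
goto(.575,.1005,.052,np.pi)
s,im=snap('wrist','w17.png')
E
```

```text
at [0.5765 0.1003 0.0554] [ 3.142e+00  3.000e-03 -3.138e+00] ft [ 0.1 -0.4 -0.5] grip 0.692 t 21.7 
 -> deltas [0.0016 0.0002 0.0034] twist 0.004
```

View pics/w17.png

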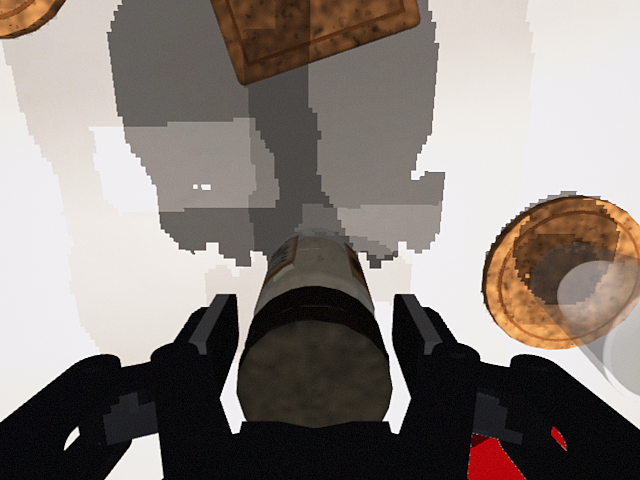

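The jar sits between the pads as jar B did. I'll close.

Emit:
{"fn": "servo_tool", "kwargs": {"deltas": [[0,0,0.002,0,-1],[0,0,0.002,0,-1],[0,0,0.002,0,-1],[0,0,0.002,0,-1],[0,0,0.002,0,-1],[0,0,0.002,0,-1],[0,0,0.002,0,-1]]}}

```text
t: 22.45
eef_pos: [0.5765, 0.1, 0.0534]
eef_rot: [3.141, 0.003, -3.139]
ft_force: [-1.6, 1.1, 7.6]
grip_width: 0.492
```

```bash
python3 - <<'E'
from h import *
goto(.4395,.094,.098,np.pi)
E
```

```text
at [0.5765 0.1    0.0534] [ 3.141e+00  3.000e-03 -3.139e+00] ft [-1.6  1.1  7.6] grip 0.492 t 22.45 
 -> deltas [ 0.1369 -0.0056 -0.045 ] twist 0.003
```

Emit:
{"fn": "servo_tool", "kwargs": {"deltas": [[0,0,-0.01,0,-1],[0,0,-0.03,0,-1],[0.01,-0.001,-0.045,0,-1],[0.04,-0.002,-0.045,0,-1],[0.07,-0.003,-0.045,0,-1],[0.1,-0.004,-0.045,0,-1],[0.13,-0.005,-0.045,0,-1],[0.136,-0.0055,-0.045,0,-1],[0.136,-0.0055,-0.045,0,-1],[0.136,-0.0055,-0.045,0,-1]]}}

```text
t: 23.45
eef_pos: [0.4412, 0.094, 0.0974]
eef_rot: [-3.142, 0.002, -3.139]
ft_force: [-0.5, 0.6, -1.1]
grip_width: 0.492
```

```bash
python3 - <<'E'
from h import *
goto(.4395,.094,.0605,np.pi)
s,im=snap('wrist','w18.png')
t=np.deg2rad(17.8)
for a,b in((-.04,-.04),(-.04,.04),(.04,-.04),(.04,.04)):
  P=(.4395+a*np.cos(t)-b*np.sin(t),.094+a*np.sin(t)+b*np.cos(t),.007); print(proj('wrist',P,s).round(1))
E
```

```text
at [0.4412 0.094  0.0974] [-3.142e+00  2.000e-03 -3.139e+00] ft [-0.5  0.6 -1.1] grip 0.492 t 23.45 
 -> deltas [0.0018 0.     0.0369] twist 0.003
[225.5 200. ]
[361.4 156.7]
[272.1 321.5]
[397.3 285.3]
```

View pics/w18.png

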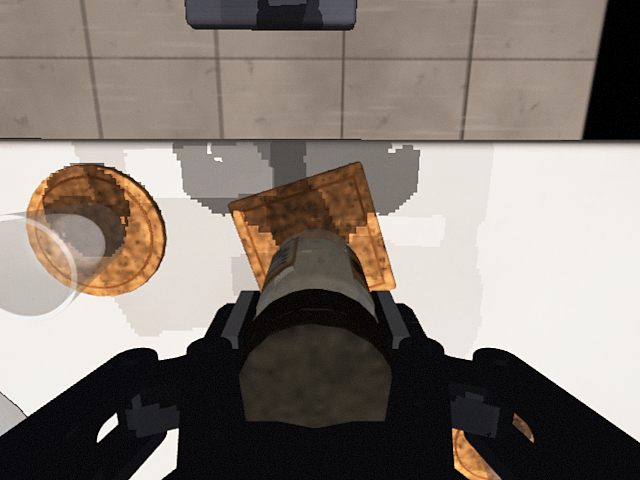

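Emit:
{"fn": "servo_tool", "kwargs": {"deltas": [[0,0,0.01,0,-1],[0,0,0.02,0,-1],[0,0,0.028,0,-1],[0,0,0.033,0,-1],[0,0,0.036,0,-1],[0,0,0.0365,0,-1],[0,0,0.0365,0,-1]]}}

```text
t: 24.2
eef_pos: [0.4393, 0.094, 0.0605]
eef_rot: [-3.141, -0.001, -3.138]
ft_force: [-2.7, -0.3, 3.6]
grip_width: 0.495
```

```bash
python3 - <<'E'
from h import *
goto(.4405,.094,.0605,np.pi)
E
```

```text
at [0.4393 0.094  0.0605] [-3.141e+00 -1.000e-03 -3.138e+00] ft [-2.7 -0.3  3.6] grip 0.495 t 24.2 
 -> deltas [-0.0012 -0.     -0.    ] twist 0.003
```

The jar touches the coaster lightly (3.6 N). Release and lift.

Emit:
{"fn": "servo_tool", "kwargs": {"deltas": [[0,0,0,0,-1],[0,0,0,0,0.1],[0,0,0,0,0.3],[0,0,0,0,0.6],[0,0,0,0,0.6],[0,0,-0.03,0,0.6],[0,0,-0.07,0,0.6],[0,0,-0.11,0,0.8],[0,0,-0.15,0,1],[0,0,-0.18,0,1],[0,0,-0.18,0,1]]}}

```text
t: 25.3
eef_pos: [0.4417, 0.0942, 0.2443]
eef_rot: [3.141, 0.009, -3.138]
ft_force: [0.5, -0.4, -0.4]
grip_width: 1.001
```

```bash
python3 - <<'E'
from h import *
goto(.4405,.094,.24,np.pi)
s,im=snap('wrist','w19.png')
print(proj('wrist',(.44,.094,.007),s),proj('wrist',(.44,.094,.103),s))
E
```

```text
at [0.4417 0.0942 0.2443] [ 3.141  0.009 -3.138] ft [ 0.5 -0.4 -0.4] grip 1.001 t 25.3 
 -> deltas [ 0.0013 -0.0002  0.0043] twist 0.003
[314.13807703 197.17095808] [313.92109494 221.89691776]
```

View pics/w19.png

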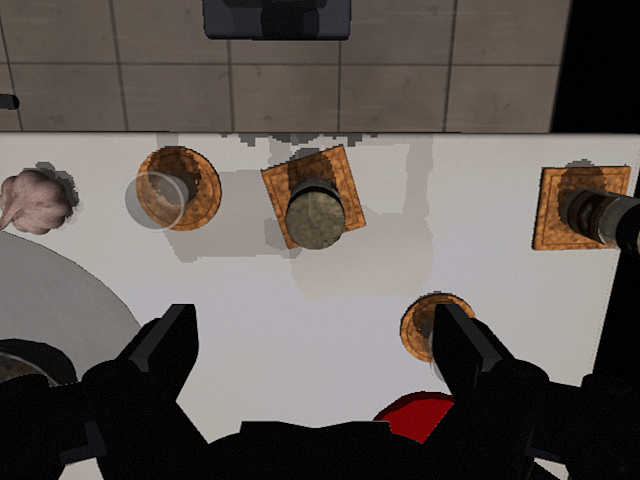

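Jar A is centred: square centre (314,198), lid (315,220). I'll clear the arm for a last top view.

Emit:
{"fn": "servo_tool", "kwargs": {"deltas": [[0,0,-0.04,0,1],[0.01,-0.04,-0.05,0,1],[0.02,-0.08,-0.05,0,1],[0.03,-0.12,-0.05,0,1],[0.04,-0.16,-0.05,0,1],[0.05,-0.2,-0.05,0,1],[0.06,-0.24,-0.05,0,1],[0.06,-0.28,-0.05,0,1],[0.06,-0.32,-0.05,0,1],[0.06,-0.36,-0.05,0,1],[0.06,-0.4,-0.05,0,1],[0.06,-0.4,-0.05,0,1]]}}

```text
t: 26.55
eef_pos: [0.3802, -0.3099, 0.2879]
eef_rot: [3.141, -0.002, 3.141]
ft_force: [0.2, 0.5, -1.0]
grip_width: 1.005
```

```bash
python3 - <<'E'
from h import *
goto(.4405,.094,.24,np.pi)
s,im=snap('top','topF.png'); cv2.imwrite('pics/tFz.png',cv2.resize(im[180:320,140:380,::-1],None,fx=3.3,fy=3.3,interpolation=cv2.INTER_CUBIC))
snap('scene','sceneF.png')
for n,x,y,h in[('gR',.431,-.0335,.069),('gL',.577,.2235,.069),('jL',.449,.347,.103),('jR',.4395,.094,.103)]:
  f=lambda z:((proj('top',(x,y,z))-[140,180])*3.3).round()
  print(n,f(.007),f(h))
E
```

```text
at [ 0.3802 -0.3099  0.2879] [ 3.141e+00 -2.000e-03  3.141e+00] ft [ 0.2  0.5 -1. ] grip 1.005 t 26.55 
 -> deltas [-0.0601  0.4039  0.0482] twist -0.001
gR [727. 359.] [733. 359.]
gL [298.  99.] [275.  83.]
jL [ 81. 310.] [ 21. 306.]
jR [508. 338.] [494. 337.]
```

View pics/tFz.png

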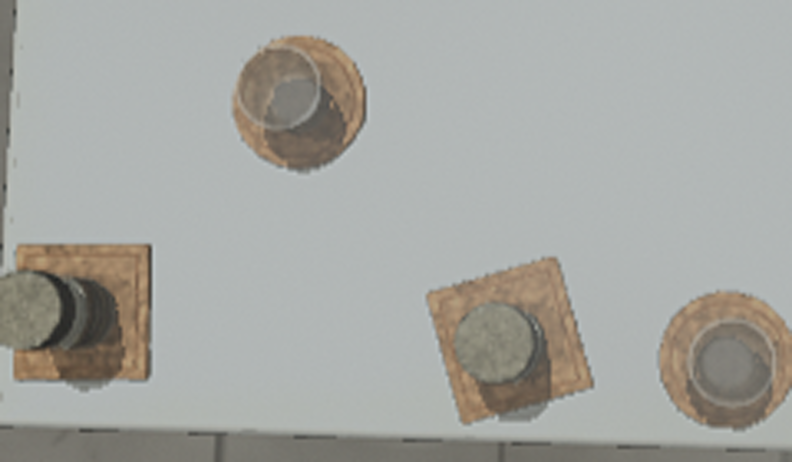

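View pics/sceneF.png

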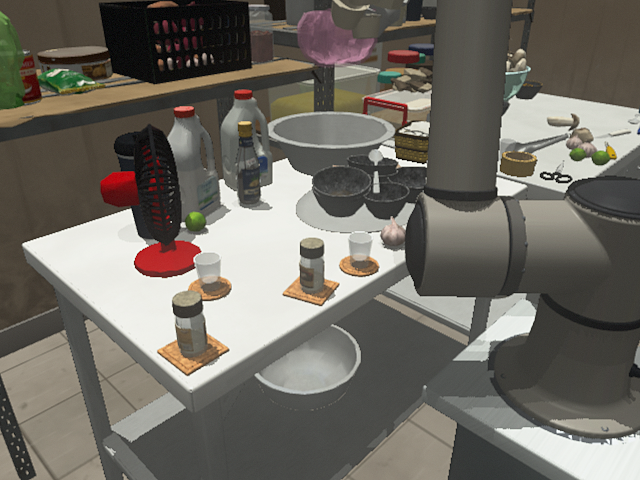

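All four stand upright and in place: rims at (279,87) and (733,362), lids at about (26,309) and (495,342) in the enlarged top view. Each is within about 3 mm of where a centred object would appear.

```bash
python3 -c "
from rig import env
print(env.sign_off())"
```

```text
the job is handed in; nothing more can be done
None
```

Both glasses now stand upright on their own round coasters and both spice jars on their own square coasters, all released. The job is handed in at about 27 s.

- **Order:** I placed the two glasses first, then the two jars.
- **Centring:** In the last wrist and top views, each rim or lid was within about 3 mm of where a centred one should appear. The wrist and top cameras disagreed by 1–3 mm in x on the coaster centres, well inside the 1 cm tolerance.
- **Forces:** The highest wrist force I read was about 8 N, while closing on a jar; forces were read only between moves.
- **Fan:** I judged the hand had about 2 cm of clearance from the fan at the left round coaster, and I read no contact force there.
- **Garlic and sweet potato:** I never went near either one. The last scene picture shows the garlic still in its place. The arm hid the sweet potato in that picture, so I did not confirm it at the end.

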